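# Rack the depositor nozzles and hold the piston in the gauge cradle

## Robot

A 6-joint arm with a two-finger parallel gripper is mounted at the origin on the work surface. World frame = base frame: x ahead of the robot, y to its left, z up, the work surface at z = 0. Lengths are in mm, angles in rad, forces in N, time in s.
With the tool pointing down it reaches from about 275 to 750 mm from the base axis. Payload 10.2 kg.
Tool frame: the origin (TCP) lies at the very end of the fingers, on their centre line; the grasp point (between the pads) lies 19 mm behind it; z points along the fingers, y is the line along which they close (so a half turn about z gives the same grasp; the last joint's range is limited). The gripper opens to 85 mm and grips with 20 to 120 N. Pads are 22 mm wide; open, the fingers measure 114 mm over their backs; the gripper's body (76 mm by 85 mm) begins 54 mm behind the grasp point. The pads swing forward as they close: fully open they stand 13 mm farther back than shut.
Start: joints at [-1.36, 0.313, 1.498, -0, 1.331, -0.223], TCP at [220.657, -476.384, 231.294] pointing down, gripper open.
Joint ranges: [-2.94, 2.94], [-0.97, 2.17], [0.19, 2.56], [-1.23, 4.37], [0.02, 3.11], [-2.88, 2.88]. Speed limits (rad/s): [2.39, 2.39, 3.01, 3.14, 3.14, 3.14].

## Interface

Orientations are given as a unit quaternion [w, x, y, z].
In Python, from rig import * gives the robot as it stands. The module is installed in compiled form; this text tells all that it offers.
- The arm moves only by the shell command python3 -m crank 'ROWS' [FORCE]. ROWS is JSON, a list that holds one entry, the list of rows, each a list of 7 numbers: the shift along the tool's x, y, z in units of 25 mm (1.0 is 25 mm), then the turn, a rotation vector about the tool's x, y, z in units of 8 degrees (1.0 is 8 degrees), then the finger opening in mm, from 0 to 85.4. A call has exactly 8 rows; each row shifts and turns the commanded pose from where the row before left it, along the tool's axes as they then stand; what a row does not reach is not made up. A row lasts 1/10 s, in which the tool goes at most 50 mm and 8.59 degrees, less where a joint would pass 70% of its speed; a pose out of reach is approached as far as the arm can. A call is refused whole if a number of a shift passes 1 or a number of a turn 1, either way. A call with a gripper value outside its range is refused whole. The fingers move at their own pace and stop on an object; FORCE is the grip in N (left out, the last holds). Time passes only in rows, so rows that do not move let the fingers close, or fill a call up. It gives the time, the measured TCP pose, the force, the opening and the grip force at its end, in the units of the state.
- sense(): the state, without advancing time (a new reading comes with each control period).
- capture(name): name is "scene" or "top"; returns the picture (400x640x3 uint8, blue, green, red); there is no depth.
- camera_model(name): a dict with "fx", "fy", "cx", "cy" (pixels), "world_from_camera" (4x4, takes a point from camera to world coordinates). Camera axes: x right, y up, looking along -z (the intrinsics and any distortion apply to the point x, -y, -z); pixel columns grow to the right and rows downward; lengths in mm; the calibration is good to about 2 mm. A picture is of the moment at which its call begins. camera_model takes no time and is no camera call.
- finish_job(): hands the job in; it is judged then, once.
The state is a dict: "time_s": time; "joints": joint angles; "dq": joint speeds; "tau": joint torques, N m; "eef_pos": TCP position; "ee_rot": TCP orientation; "force": force on the tool from outside, world axes, zero at the start; "wrist_torque": the same for the moment, N m; "grip_width": opening from 0.0 (shut) to 1.0 (fully open); "grip_force": force on a finger pad.
Only numpy, scipy, OpenCV 4.12 (cv2) and the standard library are available. Lean on these libraries where they do the work, as an engineer would, in place of code of your own. Each camera call takes 0.05 s, during which the arm holds its last target. There are 200 camera calls.

## Task

Set out the washed filling-depositor parts at the gauge station, in order: stand the slim nozzle fully home in the rack socket with one stud and let go, then the wide nozzle in the socket with two studs and let go, and only then lay the steel piston in the V cradle, centred along it and touching both flanks of the V. Finish while holding the piston there, pressed straight down with a firm push of about 15 N so that both flanks carry it evenly; do not let go or back off at the end. Leave the other things on the bench where they are.

Things in the scene. Friction and masses are not known exactly. Their poses are not given: they have to be found in the camera images.
- nozzle_slim: Slim steel nozzle standing upright, round about its z axis. Origin: centre of its underside, z up. Foot 30 mm diameter (1.5 mm chamfer), 24 mm long; flange 46 mm diameter from z = 24 to 32 mm; grip barrel 24 mm diameter from z = 32 to 74 mm; tapered tip to z = 90 mm. About 0.12 kg.
- nozzle_wide: Wide steel nozzle standing upright, like the slim one (same foot and flange) but its grip barrel is 38 mm diameter from z = 32 to 74 mm, with a blunt tip to z = 82 mm. Origin: centre of its underside, z up. About 0.18 kg.
- piston: Hollow steel piston, a plain cylinder 40 mm diameter and 130 mm long, lying on the bench. Origin: middle of its axis (20 mm above the bench at the start); x along its axis, both ends alike. It can roll if pushed. About 0.3 kg.
- rack: White plastic nozzle rack fixed to the bench, 85 (x) by 220 (y) by 30 mm high: three blind sockets 70 mm apart in a row, 33 mm diameter, 26 mm deep, marked by one, two and three studs (2 mm high) along the robot-side edge; one stud at the robot's right. Origin: centre of the underside, z up. A nozzle is home when its flange rests on the rack's top.
- socket1 (a point): Centre of the mouth of the one-stud socket, level with the rack's top (30 mm above the bench); axes as the rack's. A nozzle fully home has its origin 24 mm below this point.
- socket2 (a point): Centre of the mouth of the two-stud socket; as socket1.
- socket3 (a point): Centre of the mouth of the three-stud socket, which stays empty; as socket1.
- cradle: Gauge cradle fixed to the bench: base plate 250 x 110 x 12 mm, two aluminium 90-degree V saddles 24 mm long (x) centred 50 mm either side of the origin (76 mm free between them for fingers), tops 49 mm above the bench, 78 mm wide. Dial gauge 75 mm high at the +x end, its spindle tip 96 mm from the origin. Origin: underside, midway between the saddles; x along the V, z up.
- v_axis (a point): Where the middle of the piston's axis lies when it is seated: on the V's centre line, midway between the saddles, 50 mm above the bench. x along the V, y across it, z up.
- flank_left: The two sloping faces (one on each saddle) on the cradle's +y side of the V, at 45 degrees. Its frame is the cradle's.
- flank_right: The two sloping faces on the cradle's -y side of the V, at 45 degrees. Its frame is the cradle's.
- bowl: Bystander, not to be disturbed: open steel bowl, 170 mm across, 70 mm high. Origin: on its underside.
- tart_ring: Bystander, not to be disturbed: bare steel ring, 72 mm across, 20 mm high. Origin: on its underside.
- tart_tin: Bystander, not to be disturbed: small dark tart mould, 60 mm across, 16 mm high. Origin: on its underside.
- jar: Bystander, not to be disturbed: glass jar with lid, 60 mm across, 90 mm high. Origin: on its underside.
- spatula: Bystander, not to be disturbed: spatula with black handle lying flat, at the robot's left. Origin: on its underside.
- brush: Bystander, not to be disturbed: pastry brush with wooden handle lying flat, at the robot's right. Origin: on its underside.
There are look-alikes about, which are no part of the job. Leave any blue or red look-alike of the piston alone.

How it is judged:
By the outcome, as a careful person would: the job done as asked, in the order asked, and still so for the second after the job is handed in, while the arm keeps its last pose, push and grip.
It also fails if it takes over 70 s, if anything falls off the work surface, if the arm or the gripper's body presses on something with over 40 N, if the wrist force passes 120 N, or if a joint passes its speed limit or range.

## Working session

There is one attempt and no reset: what is moved stays moved. The work goes in short steps, Python scripts to look and compute and a shell command to move; the robot and the scene stay as the last step left them, time stands still between calls to the robot, and variables do not carry over. Pictures are saved under pics/ and viewed, at most 10 in all, crops included, and the job is handed in when it is done.

```bash
mkdir -p pics
python3 - <<'E'
from rig import *
import cv2
for n in("scene","top"):
    im=capture(n); cv2.imwrite(f"pics/{n}0.png",im)
    m=camera_model(n); print(n,m)
print(sense())
E
```

```text
scene {'fx': 393.416465660535, 'fy': 393.416465660535, 'cx': 319.3956358885953, 'cy': 195.59733156974528, 'world_from_camera': array([[-4.28157004e-01, -6.78443642e-01,  5.96988948e-01,
         1.18124736e+03],
       [ 9.03576493e-01, -3.32500096e-01,  2.70172552e-01,
         3.07978700e+02],
       [ 1.52020320e-02,  6.55101450e-01,  7.55387972e-01,
         9.20558391e+02],
       [ 0.00000000e+00,  0.00000000e+00,  0.00000000e+00,
         1.00000000e+00]])}
top {'fx': 469.706999617653, 'fy': 469.706999617653, 'cx': 323.58520960762775, 'cy': 203.7376108042938, 'world_from_camera': array([[-6.25659754e-03,  9.90633544e-01, -1.36403944e-01,
         3.04320661e+02],
       [-9.99865703e-01, -4.13121640e-03,  1.58590412e-02,
         8.52287681e+00],
       [ 1.51469839e-02,  1.36484849e-01,  9.90526352e-01,
         1.52912106e+03],
       [ 0.00000000e+00,  0.00000000e+00,  0.00000000e+00,
         1.00000000e+00]])}
{'time_s': 0.1, 'joints': array([-1.36042350e+00,  3.13368185e-01,  1.49836271e+00,  5.36652907e-06,
        1.33103170e+00, -2.23392364e-01]), 'dq': array([ 1.07857518e-03, -2.90868329e-03, -2.09931707e-03, -1.80731135e-03,
       -1.24756677e-03,  7.30988052e-05]), 'tau': array([ 2.07778430e-03, -4.12897861e+01, -2.60140765e+01, -2.20327684e-04,
        3.05416972e-03, -9.24403423e-06]), 'eef_pos': array([ 220.59509654, -476.14298557,  230.80494392]), 'ee_rot': array([-5.84942785e-04,  9.76572986e-01,  2.15185642e-01,  6.41408340e-06]), 'force': array([ 0.14157979,  0.08688177, -0.32047455]), 'wrist_torque': array([-0.00198061,  0.01758378,  0.00331232]), 'grip_force': 0.0, 'grip_width': 0.9934754369619581}
```

View pics/scene0.png

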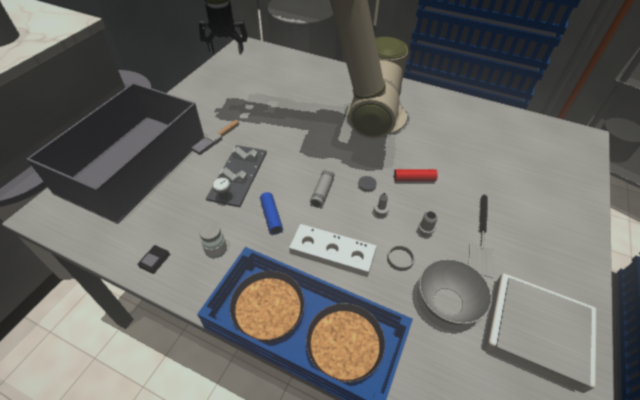

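View pics/top0.png

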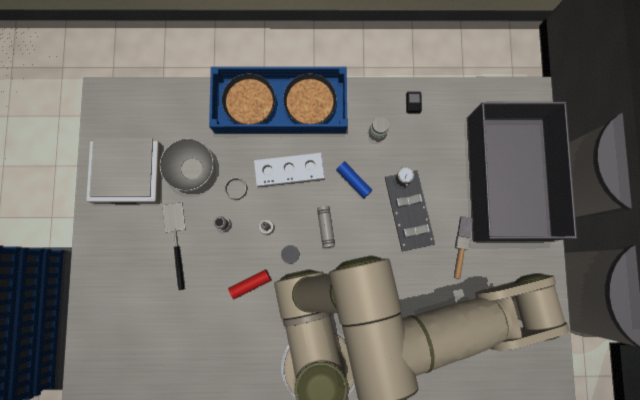

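The scene view shows the slim nozzle at (381,205), wide nozzle (428,222), steel piston (322,188), rack (333,248), and cradle (237,175) with its dial at (221,184). The top view shows the slim nozzle at (266,227), wide (222,224), piston (326,227), rack (290,169), and cradle (409,212). There are three piston candidates in the top view: steel at (326,227), blue at (354,180) and red at (250,285). Only the bare steel one fits. I'll confirm it in an enlarged crop.

```bash
cat > h.py <<'E'
import numpy as np, cv2
from rig import *
M={n:camera_model(n) for n in("scene","top")}
def ray(n,uv):
    m=M[n];W=m["world_from_camera"];d=np.array([(uv[0]-m["cx"])/m["fx"],-(uv[1]-m["cy"])/m["fy"],-1.])
    d=W[:3,:3]@d;return W[:3,3],d/np.linalg.norm(d)
def plane(n,uv,z):
    o,d=ray(n,uv);return o+d*(z-o[2])/d[2]
def proj(n,p):
    m=M[n];W=m["world_from_camera"];c=W[:3,:3].T@(np.asarray(p,float)-W[:3,3])
    return np.array([m["cx"]+m["fx"]*c[0]/-c[2],m["cy"]-m["fy"]*c[1]/-c[2]])
def tri(a,b):
    "a: scene pixel, b: top pixel -> point, ray gap"
    (o1,d1),(o2,d2)=ray("scene",a),ray("top",b)
    t=np.linalg.lstsq(np.c_[d1,-d2],o2-o1,rcond=None)[0]
    p,q=o1+d1*t[0],o2+d2*t[1];return (p+q)/2,np.linalg.norm(p-q)
E
python3 - <<'E'
import cv2
def crop(n,x,y,w,h,s,o):
    im=cv2.imread(f"pics/{n}0.png")[y:y+h,x:x+w];cv2.imwrite(o,cv2.resize(im,None,fx=s,fy=s,interpolation=cv2.INTER_CUBIC))
crop("top",210,145,230,110,3.4,"pics/ct.png")
crop("scene",200,140,245,140,3.2,"pics/cs.png")
E
```

```text
(no output)
```

View pics/ct.png

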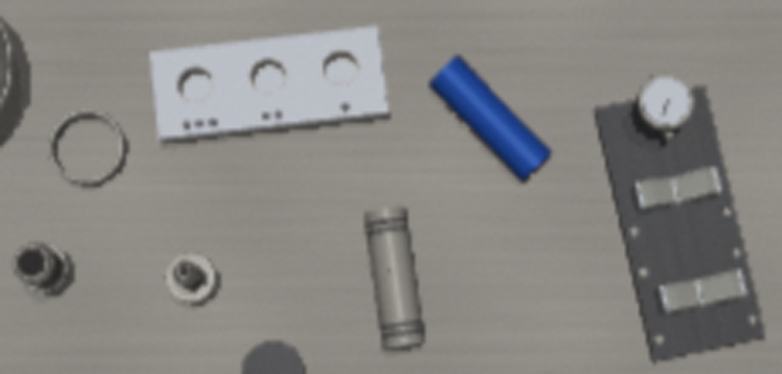

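View pics/cs.png

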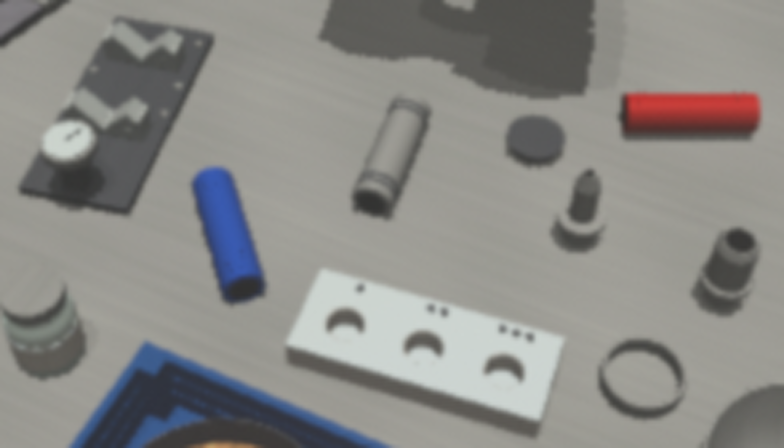

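The crops confirm these:
- **Piston:** the bare steel one at top crop (395,278) is the only one of the three without colour.
- **Slim nozzle:** top crop (190,276), with a thin pointed tip.
- **Wide nozzle:** top crop (42,267), with a thick barrel.
- **One-stud socket:** the right one in the top view, at crop (341,68).

Next I'll measure corners in both views.

```bash
cat > meas.py <<'E'
from h import *
def full(p,n):
    s,x,y=(3.4,210,145) if n=="top" else (3.2,200,140)
    return (np.array(p,float)+.5)/s-.5+[x,y]
def sub(p,n,w=3):
    g=cv2.cvtColor(cv2.imread(f"pics/{n}0.png"),cv2.COLOR_BGR2GRAY)
    q=np.float32([full(i,n) for i in p]).reshape(-1,1,2); q0=q.copy()
    cv2.cornerSubPix(g,q,(w,w),(-1,-1),(cv2.TERM_CRITERIA_EPS+cv2.TERM_CRITERIA_COUNT,50,.01))
    q=q.reshape(-1,2);q0=q0.reshape(-1,2);bad=np.linalg.norm(q-q0,axis=1)>1.5;q[bad]=q0[bad];return q,bad
def show(name,t,s,doSub=True):
    if doSub: (T,b1),(S,b2)=sub(t,"top"),sub(s,"scene")
    else: T=[full(i,"top") for i in t];S=[full(i,"scene") for i in s];b1=b2=0
    P=[]
    for a,b in zip(S,T):
        p,g=tri(a,b);P.append(p);print(name,p.round(1),"gap",round(g,1))
    if doSub:print(b1,b2)
    return np.array(P)
if __name__=="__main__":
    # order: far-left, far-right, near-right, near-left as seen from robot
    R=show("rack",[(150,52),(377,27),(389,114),(161,140)],[(541,415),(288,346),(322,268),(565,338)])
    print("centre",R.mean(0),"sides",np.linalg.norm(np.roll(R,-1,0)-R,axis=1))
    C=show("cradle",[(596,110),(706,88),(763,340),(655,361)],[(128,212),(20,190),(116,18),(213,36)])
    print("centre",C.mean(0),"sides",np.linalg.norm(np.roll(C,-1,0)-C,axis=1))
    show("slim tip, wide tip",[(184,267),(32,261)],[(589,174),(741,238)],False)
    show("piston ends",[(386,210),(405,346)],[(374,197),(411,101)],False)
    show("stud1",[(345,106)],[(361,288)],False)
    for n,p,z in[("top",(192,280),32),("scene",(579,227),32),("top",(44,271),32),("scene",(725,285),32),]:
        print(n,p,plane(n,full(p,n),z).round(1))
E
python3 meas.py
```

```text
rack [653.5 211.9  36.8] gap 1.6
rack [680.2  -5.2  29.7] gap 3.3
rack [595.8 -16.2  29.9] gap 2.7
rack [571.4 201.6  29.9] gap 3.8
[False False False False] [ True False False False]
centre [625.25201751  98.01003537  31.57350096] sides [218.84392226  85.15967671 219.08295751  83.05012421]
cradle [ 603.9 -215.9    4.9] gap 2.4
cradle [ 623.9 -326.9    3.1] gap 2.4
cradle [ 379.2 -374.4    7.6] gap 0.0
cradle [ 357.8 -265.5    9.3] gap 0.6
[False False False False] [False False  True False]
centre [ 491.19359515 -295.6945188     6.21280288] sides [112.81729388 249.35859129 111.04380242 251.03417688]
slim tip, wide tip [442.5 170.3  92.5] gap 2.2
slim tip, wide tip [449.2 308.8  86.7] gap 3.3
piston ends [501.2 -11.6  29.1] gap 5.4
piston ends [373.3 -30.3  30.1] gap 1.7
stud1 [601.5  25.6  32.5] gap 2.4
top (192, 280) [436.3 168.4  32. ]
scene (579, 227) [452.9 174.4  32. ]
top (44, 271) [445.5 307.   32. ]
scene (725, 285) [458.3 311.5  32. ]
```

The rack is at about (625,98), heading 6.6°, with its top at z≈30. Slim is at about (441,170), wide (449,309), piston (437,-21) at 8.3°, and cradle (491,-296) at 11.2°. I'll start moving.

```bash
cat > go.py <<'E'
import sys
from h import *
from scipy.spatial.transform import Rotation as Ro
s=sense();q=s["ee_rot"];R=Ro.from_quat([q[1],q[2],q[3],q[0]]);h=np.degrees(np.arctan2(*R.as_matrix()[1::-1,0]))
print("t",round(s["time_s"],1),"pos",s["eef_pos"].round(1),"heading",h.round(1),"F",s["force"].round(1),"T",s["wrist_torque"].round(2),"grip",round(s["grip_width"],3),round(s["grip_force"],1),"tilt",np.degrees(R.as_matrix()[:2,2]).round(2))
if len(sys.argv)>3:
    a=[float(v) for v in sys.argv[1:]]
    print("shift units",(R.inv().apply(np.array(a[:3])-s["eef_pos"])/25).round(2))
    if len(a)>3:
        H=np.radians(a[3]);T=Ro.from_matrix([[np.cos(H),np.sin(H),0],[np.sin(H),-np.cos(H),0],[0,0,-1]])
        print("turn units",(np.degrees((R.inv()*T).as_rotvec())/8).round(2))
E
python3 -m crank '[[[1,0,0,0,0,-1,85],[1,0,0,0,0,-1,85],[1,0,0,0,0,-1,85],[1,0,0,0,0,-1,85],[1,0,0,0,0,-1,85],[1,0,0,0,0,-1,85],[1,0,0,0,0,-1,85],[1,0,0,0,0,-1,85]]]' 40
python3 go.py 441 170 160 96.6
```

```text
time_s: 0.9
eef_pos: [335.6, -323.9, 230.9]
ee_rot: [-0.0, 0.712, 0.702, 0.0]
force: [0.2, -0.3, -0.2]
grip_width: 0.995
grip_force: 0.0
t 0.9 pos [ 335.6 -323.9  230.9] heading 89.2 F [ 0.2 -0.3 -0.2] T [-0.02 -0.06 -0.01] grip 0.995 0.0 tilt [-0.02  0.04]
shift units [19.81  3.94  2.85]
turn units [-0.   -0.   -0.92]
```

```bash
python3 -m crank '[[[1,0.2,0,0,0,0,85],[1,0.2,0,0,0,0,85],[1,0.2,0,0,0,0,85],[1,0.2,0,0,0,0,85],[1,0.2,0,0,0,0,85],[1,0.2,0,0,0,0,85],[1,0.2,0,0,0,0,85],[1,0.2,0,0,0,0,85]]]' >/dev/null
python3 -m crank '[[[1,0.2,0,0,0,0,85],[1,0.2,0,0,0,0,85],[1,0.2,0,0,0,0,85],[1,0.2,0,0,0,0,85],[1,0.2,0,0,0,0,85],[1,0.2,0,0,0,0,85],[1,0.2,0,0,0,0,85],[1,0.2,0,0,0,-0.9,85]]]' >/dev/null
python3 go.py 441 170 140 96.6
python3 - <<'E'
from h import *
cv2.imwrite("pics/scene1.png",capture("scene"))
print(proj("scene",[441,170,80]),proj("scene",[449,309,80]))
E
```

```text
t 2.5 pos [423.3  74.4 231.1] heading 96.2 F [0.4 0.1 0.3] T [ 0.01 -0.1   0.02] grip 0.994 0.0 tilt [-0.03  0.  ]
shift units [3.72 1.12 3.64]
turn units [-0.   -0.   -0.06]
[382.77530604 196.50022688] [430.12234456 215.4925257 ]
```

```bash
python3 -m crank '[[[0.93,0.28,0.5,0,0,0,85],[0.93,0.28,0.5,0,0,0,85],[0.93,0.28,0.5,0,0,0,85],[0.93,0.28,0.5,0,0,0,85],[0,0,0.8,0,0,0,85],[0,0,0.8,0,0,0,85],[0,0,0,0,0,0,85],[0,0,0,0,0,0,85]]]' >/dev/null
python3 go.py 441 170 38 96.6
python3 - <<'E'
from h import *
a=capture("scene");b=capture("top")
cv2.imwrite("pics/s2.png",np.hstack([cv2.resize(a[120:260,320:480],None,fx=3,fy=3,interpolation=2),cv2.resize(b[160:300,200:305],None,fx=3,fy=3,interpolation=2)]))
E
```

```text
t 3.4 pos [441.4 168.7 141.7] heading 96.0 F [ 0.1  0.4 -0.5] T [ 0.02  0.07 -0.01] grip 0.996 0.0 tilt [-0.01 -0.  ]
shift units [ 0.05 -0.01  4.15]
turn units [-0.   -0.   -0.07]
```

View pics/s2.png

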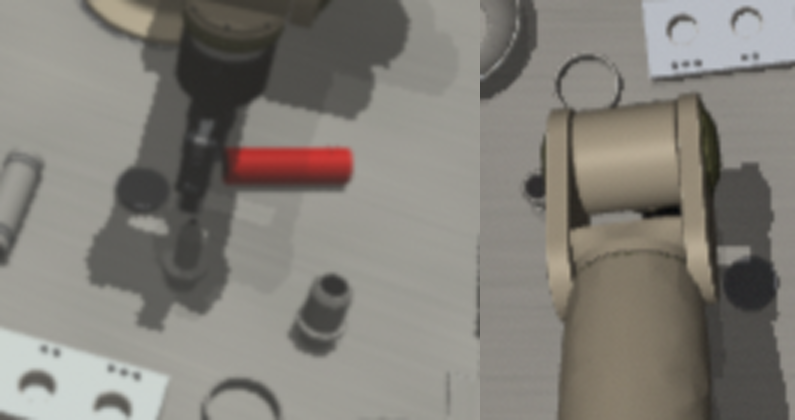

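The scene crop shows the gripper directly above the slim nozzle, which is at crop (185,250) in its shadow. Descending and closing.

```bash
python3 -m crank '[[[0.05,0,0.8,0,0,-0.07,85],[0,0,0.8,0,0,0,85],[0,0,0.8,0,0,0,85],[0,0,0.8,0,0,0,85],[0,0,0.5,0,0,0,85],[0,0,0.4,0,0,0,85],[0,0,0,0,0,0,85],[0,0,0,0,0,0,15]]]' 40
python3 -m crank '[[[0,0,0,0,0,0,15],[0,0,0,0,0,0,15],[0,0,0,0,0,0,15],[0,0,0,0,0,0,15],[0,0,0,0,0,0,15],[0,0,0,0,0,0,15],[0,0,0,0,0,0,15],[0,0,0,0,0,0,15]]]' 40
python3 go.py 633.3 28.5 150 96.6
```

```text
time_s: 4.25
eef_pos: [441.7, 170.0, 39.5]
ee_rot: [0.0, 0.665, 0.747, 0.0]
force: [0.5, 0.2, -0.4]
grip_width: 0.851
grip_force: 0.0
time_s: 5.05
eef_pos: [441.4, 170.1, 39.1]
ee_rot: [0.0, 0.665, 0.747, 0.0]
force: [-0.5, -0.5, 4.3]
grip_width: 0.272
grip_force: 39.2
t 5.0 pos [441.4 170.1  39.1] heading 96.6 F [-0.5 -0.5  4.3] T [-0.01  0.17 -0.  ] grip 0.272 39.2 tilt [0.03 0.  ]
shift units [-6.51  6.97 -4.43]
turn units [ 0. -0.  0.]
```

```bash
python3 -m crank '[[[0,0,-0.8,0,0,0,15],[0,0,-1,0,0,0,15],[0,0,-1,0,0,0,15],[-0.7,0.8,-0.6,0,0,0,15],[-0.9,1,0,0,0,0,15],[-0.9,1,0,0,0,0,15],[-0.9,1,0,0,0,0,15],[-0.9,1,0,0,0,0,15]]]' >/dev/null
python3 -m crank '[[[-0.9,1,0,0,0,0,15],[-0.9,0.8,0,0,0,0,15],[-0.4,0.4,0,0,0,0,15],[0,0,0.5,0,0,0,15],[0,0,0.5,0,0,0,15],[0,0,0.4,0,0,0,15],[0,0,0,0,0,0,15],[0,0,0,0,0,0,15]]]'
python3 go.py 633.3 28.5 76
python3 - <<'E'
from h import *
a=capture("scene");b=capture("top");cv2.imwrite("pics/scene3.png",a);cv2.imwrite("pics/top3.png",b)
a=cv2.imread("pics/scene3.png")
cv2.imwrite("pics/s3.png",np.hstack([cv2.resize(a[185:285,275:385],None,fx=4,fy=4,interpolation=2),cv2.resize(b[130:230,245:335],None,fx=4,fy=4,interpolation=2)]))
E
```

```text
time_s: 6.65
eef_pos: [633.5, 29.2, 88.7]
ee_rot: [-0.0, 0.665, 0.747, -0.0]
force: [-0.2, -0.4, -0.9]
grip_width: 0.268
grip_force: 39.5
t 6.7 pos [633.5  29.2  88.7] heading 96.7 F [-0.2 -0.4 -0.9] T [-0.01  0.03 -0.04] grip 0.268 39.5 tilt [-0.02  0.  ]
shift units [-0.03 -0.01  0.51]
```

View pics/s3.png

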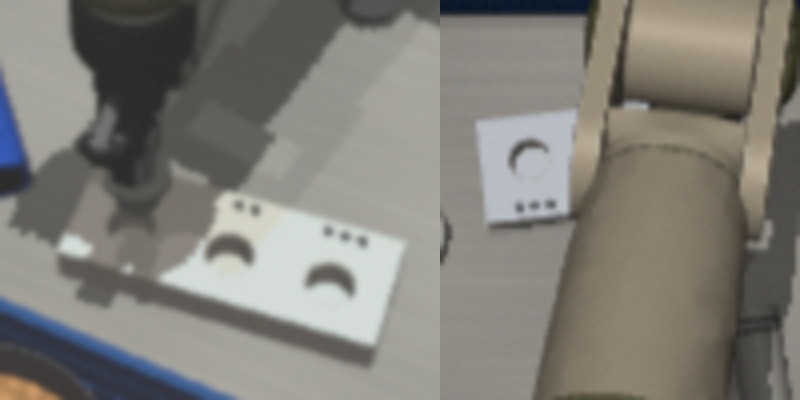

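The scene crop shows the held flange at about (136,190), just behind and above the shaded one-stud socket at about (130,235). I'll check this against projections.

Run:
```python
from h import *
t=np.linspace(0,2*np.pi,72)
def ext(c,r):
    P=np.array([proj("scene",[c[0]+r*np.cos(a),c[1]+r*np.sin(a),c[2]]) for a in t])
    P=(P-[275,185]+.5)*4-.5
    return P.min(0).round(1),P.max(0).round(1)
u=np.array([-np.sin(np.radians(6.6)),np.cos(np.radians(6.6)),0])
for k in(1,0,-1):
    print("sock",2-(-k) if 0 else {1:3,0:2,-1:1}[k],ext(np.array([625.2,98,30])+70*k*u,16.5))
print("flange top",ext([633.5,29.2,82],23),"flange bottom",ext([633.5,29.2,74],23))
g=cv2.cvtColor(cv2.imread("pics/scene3.png"),cv2.COLOR_BGR2GRAY)
g=cv2.resize(g[185:285,275:385],None,fx=4,fy=4,interpolation=2)
for y in(250,255,280,284): print(y,[(x,int(g[y,x])) for x in range(196,266,5)] if y<260 else [(x,int(g[y,x])) for x in range(296,364,5)])
for x in(230,332): print(x,[(y,int(g[y,x])) for y in range(222,300,4)])
print("flange row 195",[(x,int(g[195,x])) for x in range(90,180,5)])
```

```text
sock 3 (array([306.2, 254.4]), array([355.8, 296.6]))
sock 2 (array([206.2, 225.7]), array([255.1, 266.8]))
sock 1 (array([108.9, 197.8]), array([157.2, 237.7]))
flange top (array([ 98.4, 145.2]), array([168.3, 201.8])) flange bottom (array([ 98.6, 152.4]), array([168.1, 208.9]))
250 [(196, 183), (201, 200), (206, 142), (211, 94), (216, 96), (221, 108), (226, 111), (231, 106), (236, 95), (241, 88), (246, 89), (251, 131), (256, 194), (261, 216)]
255 [(196, 202), (201, 204), (206, 141), (211, 113), (216, 144), (221, 166), (226, 171), (231, 165), (236, 149), (241, 113), (246, 90), (251, 122), (256, 189), (261, 215)]
280 [(296, 218), (301, 207), (306, 149), (311, 100), (316, 106), (321, 119), (326, 122), (331, 115), (336, 105), (341, 92), (346, 90), (351, 123), (356, 188), (361, 216)]
284 [(296, 218), (301, 206), (306, 151), (311, 128), (316, 158), (321, 175), (326, 178), (331, 173), (336, 155), (341, 115), (346, 90), (351, 114), (356, 182), (361, 215)]
230 [(222, 210), (226, 209), (230, 193), (234, 145), (238, 103), (242, 89), (246, 91), (250, 108), (254, 154), (258, 199), (262, 210), (266, 210), (270, 211), (274, 214), (278, 216), (282, 217), (286, 216), (290, 217), (294, 217), (298, 209)]
332 [(222, 194), (226, 185), (230, 161), (234, 171), (238, 206), (242, 217), (246, 217), (250, 217), (254, 217), (258, 207), (262, 171), (266, 119), (270, 93), (274, 93), (278, 100), (282, 142), (286, 200), (290, 216), (294, 218), (298, 217)]
flange row 195 [(90, 133), (95, 133), (100, 133), (105, 126), (110, 106), (115, 86), (120, 80), (125, 83), (130, 84), (135, 85), (140, 85), (145, 84), (150, 81), (155, 77), (160, 80), (165, 97), (170, 113), (175, 115)]
```

Run:
```python
from h import *
t=np.linspace(0,2*np.pi,180)
u=np.array([-np.sin(np.radians(6.6)),np.cos(np.radians(6.6)),0])
def cross(v,lv,first=True):
    i=[k for k in range(len(v)-1) if (v[k]-lv)*(v[k+1]-lv)<0]
    return [round(k+(lv-v[k])/(v[k+1]-v[k]),2) for k in i]
for n in("scene","top"):
    g=cv2.cvtColor(cv2.imread(f"pics/{n}0.png"),cv2.COLOR_BGR2GRAY).astype(float)
    for k in(-1,0,1):
        c=np.array([625.2,98,30])+70*k*u
        P=np.array([proj(n,c+16.5*np.array([np.cos(a),np.sin(a),0])) for a in t]);x,y=P.mean(0);lo,hi=P.min(0),P.max(0)
        r=int(round(x));col=g[int(lo[1])-5:int(hi[1])+6,r]
        row=int(round(y));rr=g[row+(2 if n=="scene" else -1)];w=rr[int(lo[0])-5:int(hi[0])+6]
        print(n,"sock",k+2,"pred u",lo[0].round(2),hi[0].round(2),"v",lo[1].round(2),hi[1].round(2),"| obs v",[z+int(lo[1])-5 for z in cross(col,155)],"u",[z+int(lo[0])-5 for z in cross(w,155)],col.min())
    # rack edges along lines through sock2..3 midpoint
    for k in(-.5,.5):
        c=np.array([625.2,98,30])+70*k*u;e=np.array([u[1],-u[0],0])
        a,b=proj(n,c-60*e),proj(n,c+60*e);N=241
        L=np.linspace(a,b,N).astype(np.float32);v=cv2.remap(g.astype(np.float32),L[:,:1],L[:,1:],1).ravel()
        print("  profile x offsets (mm)",k,[(i*.5-60,int(v[i])) for i in range(10,N,8) if abs(abs(i*.5-60)-42.5)<14])
```

```text
scene sock 1 pred u 301.84 313.92 v 234.07 244.06 | obs v [np.float64(235.85), np.float64(241.16)] u [np.float64(301.44), np.float64(313.41)] 90.0
scene sock 2 pred u 326.18 338.41 v 241.05 251.32 | obs v [np.float64(248.16)] u [np.float64(325.76), np.float64(338.05)] 92.0
scene sock 3 pred u 351.16 363.57 v 248.22 258.78 | obs v [np.float64(243.28), np.float64(250.31), np.float64(255.39)] u [np.float64(350.86), np.float64(363.24)] 91.0
  profile x offsets (mm) -0.5 [(-55.0, 158), (-51.0, 157), (-47.0, 165), (-43.0, 190), (-39.0, 206), (-35.0, 209), (-31.0, 209), (29.0, 209), (33.0, 208), (37.0, 201), (41.0, 157), (45.0, 105), (49.0, 90), (53.0, 90)]
  profile x offsets (mm) 0.5 [(-55.0, 154), (-51.0, 156), (-47.0, 163), (-43.0, 189), (-39.0, 206), (-35.0, 208), (-31.0, 209), (29.0, 209), (33.0, 208), (37.0, 202), (41.0, 160), (45.0, 104), (49.0, 89), (53.0, 90)]
top sock 1 pred u 304.79 314.92 v 161.57 171.5 | obs v [np.float64(159.35), np.float64(161.86), np.float64(175.46)] u [] 94.0
top sock 2 pred u 283.39 293.55 v 164.05 174.0 | obs v [np.float64(161.56), np.float64(163.97), np.float64(177.56)] u [np.float64(283.27), np.float64(284.57)] 94.0
top sock 3 pred u 261.93 272.11 v 166.53 176.5 | obs v [np.float64(164.04), np.float64(166.83), np.float64(180.45)] u [np.float64(261.48), np.float64(263.67)] 95.0
  profile x offsets (mm) -0.5 [(-55.0, 135), (-51.0, 118), (-47.0, 77), (-43.0, 109), (-39.0, 166), (-35.0, 189), (-31.0, 190), (29.0, 190), (33.0, 190), (37.0, 189), (41.0, 182), (45.0, 154), (49.0, 138), (53.0, 138)]
  profile x offsets (mm) 0.5 [(-55.0, 137), (-51.0, 125), (-47.0, 93), (-43.0, 109), (-39.0, 179), (-35.0, 189), (-31.0, 189), (29.0, 190), (33.0, 190), (37.0, 189), (41.0, 183), (45.0, 158), (49.0, 141), (53.0, 141)]
```

The sockets sit about 6.6 mm toward rack +x from the outline's centre, and both views agree. The corrected socket1 is about (640,29.8). I'll shift there and recheck the held flange.

```bash
python3 -m crank '[[[0,0.13,0,0,0,0,15],[0,0.13,0,0,0,0,15],[0,0,0.1,0,0,0,15],[0,0,0,0,0,0,15],[0,0,0,0,0,0,15],[0,0,0,0,0,0,15],[0,0,0,0,0,0,15],[0,0,0,0,0,0,15]]]' >/dev/null
python3 go.py 639.8 29.8 74
python3 - <<'E'
from h import *
a=capture("scene");cv2.imwrite("pics/scene4.png",a)
p=sense()["eef_pos"];o=p-[0,0,39]
g=cv2.cvtColor(a,cv2.COLOR_BGR2GRAY)
for z,r in((0,15),(24,23),(32,23)):
    t=np.linspace(0,6.28,90);P=np.array([proj("scene",o+[r*np.cos(i),r*np.sin(i),z]) for i in t]);print(z,P.min(0).round(1),P.max(0).round(1))
np.set_printoptions(linewidth=200)
print("cols",np.arange(292,325))
for y in range(220,250): print(y,g[y,292:325])
E
```

```text
t 7.5 pos [640.2  29.5  86.4] heading 96.6 F [-0.3 -0.6 -1. ] T [ 0.01 -0.04  0.01] grip 0.272 39.5 tilt [ 0. -0.]
shift units [ 0.01 -0.02  0.49]
0 [301.4 232.8] [312.6 242. ]
24 [298.2 225.2] [315.6 239.4]
32 [298.2 223.4] [315.7 237.6]
cols [292 293 294 295 296 297 298 299 300 301 302 303 304 305 306 307 308 309 310 311 312 313 314 315 316 317 318 319 320 321 322 323 324]
220 [159 144 113  93 100 107 112 113 108  92  67  60  52  47  46  45  45  45  50  60  63  66  80  85  85  85  85  86  88  89  91  94  97]
221 [145 115  83  74  87 104 112 113 106  81  68  72  68  57  49  45  46  47  55  65  66  67  80  85  85  85  85  85  85  85  87  90  94]
222 [118  86  69  68  81 102 110 114 105  77  75  91  89  66  50  46  45  48  57  66  64  67  81  85  85  85  85  85  85  84  85  86  88]
223 [ 97  72  60  64  81 104 114 112  97  72  69  75  72  57  48  45  45  50  59  65  63  66  80  84  85  85  86  85  86  85  85  84  85]
224 [89 68 54 58 73 89 97 94 80 68 64 59 54 48 46 46 45 49 58 63 63 68 80 84 85 85 85 85 86 85 85 85 86]
225 [89 73 56 52 60 69 74 75 65 60 57 52 48 45 45 45 46 50 57 63 
[... 2651 characters left out ...]
8 117 117]
245 [160 139 135 133 134 134 134 134 134 133 132 126 118 114 115 115 114 115 115 115 115 115 116 121 125 122 122 125 124 128 127 121 119]
246 [191 163 150 139 135 134 134 134 134 134 133 128 119 114 114 114 113 114 115 115 115 116 120 128 132 130 131 132 132 133 132 129 129]
247 [203 196 186 163 149 138 134 134 134 134 133 127 118 115 115 115 114 115 115 115 116 117 123 131 134 134 134 134 134 134 135 141 160]
248 [176 185 192 184 171 145 134 134 134 133 131 124 117 115 115 115 115 115 115 116 117 121 129 133 134 134 134 134 134 135 142 165 194]
249 [123 133 145 147 142 131 129 131 133 133 131 125 117 115 115 116 115 115 115 116 119 126 132 134 134 134 134 134 135 137 157 194 210]
```

```bash
python3 -m crank '[[[-0.06,0.03,0.2,0,0,0,15],[0,0,0.2,0,0,0,15],[0,0,0.2,0,0,0,15],[0,0,0.1,0,0,0,15],[0,0,0.1,0,0,0,15],[0,0,0.1,0,0,0,15],[0,0,0.1,0,0,0,15],[0,0,0,0,0,0,15]]]' 
python3 go.py
```

```text
time_s: 8.4
eef_pos: [641.0, 28.1, 60.9]
ee_rot: [-0.0, 0.665, 0.747, -0.0]
force: [0.1, -0.0, -0.8]
grip_width: 0.269
grip_force: 39.5
t 8.4 pos [641.   28.1  60.9] heading 96.6 F [ 0.1 -0.  -0.8] T [-0.02  0.04 -0.  ] grip 0.269 39.5 tilt [-0.03  0.  ]
```

```bash
python3 -m crank '[[[0,0,0.1,0,0,0,15],[0,0,0.1,0,0,0,15],[0,0,0.1,0,0,0,15],[0,0,0.1,0,0,0,15],[0,0,0.1,0,0,0,15],[0,0,0.05,0,0,0,15],[0,0,0.05,0,0,0,15],[0,0,0,0,0,0,15]]]' 
python3 go.py
```

```text
time_s: 9.2
eef_pos: [641.1, 28.1, 46.2]
ee_rot: [-0.0, 0.665, 0.747, -0.0]
force: [-0.4, -0.4, -0.0]
grip_width: 0.266
grip_force: 39.5
t 9.2 pos [641.1  28.1  46.2] heading 96.6 F [-0.4 -0.4 -0. ] T [-0.05 -0.01 -0.01] grip 0.266 39.5 tilt [-0.01  0.  ]
```

Now feel for the bottom gently.

```bash
python3 -m crank '[[[0,0,0.02,0,0,0,15],[0,0,0.02,0,0,0,15],[0,0,0.02,0,0,0,15],[0,0,0.02,0,0,0,15],[0,0,0,0,0,0,15],[0,0,0,0,0,0,15],[0,0,0,0,0,0,15],[0,0,0,0,0,0,15]]]' 
python3 go.py
```

```text
time_s: 10.0
eef_pos: [641.3, 28.0, 45.3]
ee_rot: [0.0, 0.665, 0.747, 0.0]
force: [-3.1, 0.1, 7.3]
grip_width: 0.268
grip_force: 40.3
t 10.0 pos [641.3  28.   45.3] heading 96.6 F [-3.1  0.1  7.3] T [ 0.05  0.65 -0.02] grip 0.268 40.3 tilt [ 0.03 -0.01]
```

```bash
python3 -m crank '[[[0,0,0,0,0,0,50],[0,0,0,0,0,0,60],[0,0,0,0,0,0,60],[0,0,-0.6,0,0,0,60],[0,0,-1,0,0,0,70],[0,0,-1,0,0,0,85],[0,0,-1,0,0,0,85],[1,-1,-0.3,0,0,0,85]]]' >/dev/null
python3 go.py 449 309 141
python3 - <<'E'
from h import *
cv2.imwrite("pics/scene5.png",capture("scene"))
E
```

```text
t 10.8 pos [616.   48.1 145.6] heading 96.5 F [-0.2  1.6 -0.3] T [ 0.   -0.03 -0.01] grip 0.994 0.0 tilt [ 0.41 -0.07]
shift units [11.12 -5.47  0.12]
```

```bash
python3 -m crank '[[[1,-0.5,0,0,0,0,85],[1,-0.5,0,0,0,0,85],[1,-0.5,0,0,0,0,85],[1,-0.5,0,0,0,0,85],[1,-0.5,0,0,0,0,85],[1,-0.5,0,0,0,0,85],[1,-0.5,0,0,0,0,85],[1,-0.5,0,0,0,0,85]]]' >/dev/null
python3 -m crank '[[[1,-0.5,0,0,0,0,85],[1,-0.5,0,0,0,0,85],[1,-0.5,0,0,0,0,85],[0.17,0,0.1,0,0,0,85],[0,0,0,0,0,0,85],[0,0,0,0,0,0,85],[0,0,0,0,0,0,85],[0,0,0,0,0,0,85]]]' >/dev/null
python3 go.py 449 310 38 96.6
python3 - <<'E'
from h import *
a=capture("scene");b=cv2.imread("pics/scene5.png")
cv2.imwrite("pics/s6.png",np.hstack([cv2.resize(a[140:260,360:470],None,fx=3.5,fy=3.5,interpolation=2),cv2.resize(b[180:300,275:385],None,fx=3.5,fy=3.5,interpolation=2)]))
E
```

```text
t 12.4 pos [445.2 311.  139.4] heading 96.6 F [ 0.2 -0.1 -0.6] T [ 0.02  0.   -0.04] grip 0.999 0.0 tilt [0.01 0.  ]
shift units [-0.06  0.15  4.06]
turn units [ 0.   -0.   -0.01]
```

View pics/s6.png

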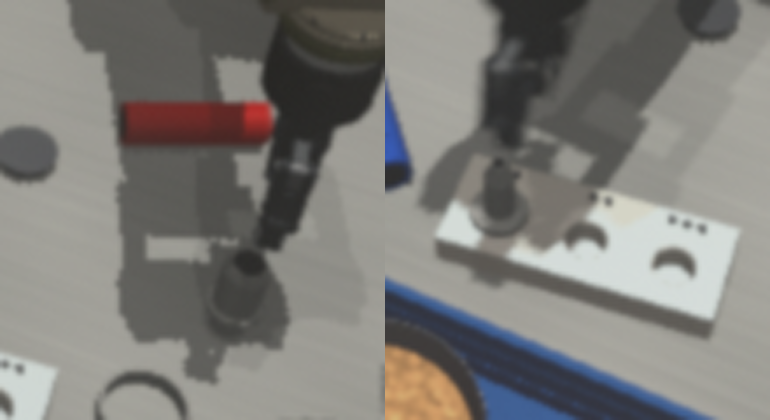

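The left crop shows the fingers above the wide nozzle, whose tip is at crop (250,262). The right crop shows the slim nozzle home in the one-stud socket. I'll refine the wide nozzle's y with plane casts.

Run:
```python
from h import *
print(plane("scene",(431.4,214.3),82),plane("top",(219.4+.0,221.8),82))
for n,x0,x1,y0,y1 in(("scene",418,442,208,236),("top",210,236,212,236)):
    g=cv2.cvtColor(cv2.imread(f"pics/{n}0.png"),cv2.COLOR_BGR2GRAY)
    print(n,"cols",x0)
    for y in range(y0,y1): print(y,*g[y,x0:x1])
```

```text
[445.14635318 311.06559501  82.        ] [448.71970413 307.00241181  82.        ]
scene cols 418
208 150 151 153 153 154 153 152 152 151 151 151 152 152 152 153 153 154 154 156 155 156 155 156 156
209 150 150 151 152 152 153 154 153 152 152 152 151 151 151 152 152 152 152 153 154 155 155 156 156
210 153 152 151 151 151 151 152 153 153 152 147 144 141 142 146 151 152 152 152 152 153 153 154 155
211 154 154 153 153 152 151 149 146 144 138 120 109 102 106 124 140 147 151 152 152 152 152 153 153
212 154 154 154 154 154 151 143 130 121 103 82 73 67 71 85 104 127 144 152 153 152 152 152 153
213 154 154 154 154 154 148 131 115 105 78 61 57 57 57 60 70 92 122 147 154 153 153 153 152
214 153 153 153 154 152 142 118 105 93 69 57 56 56 56 56 58 68 101 139 152 154 155 154 153
215 152 152 152 153 147 129 108 104 100 74 58 56 56 56 56 56 61 86 125 146 152 153 154 155
216 152 152 151 151 141 114 101 104 106 87 66 58 57 56 56 57 61 83 117 137 150 153 153 153
217 151 151 151 149 134 99 95 101 106 103 85 72 63 59 58 61 73 95 120 135 150 154 154 153
218 152 152 151 145 121 88 87 96 102 106 103 96 83 77
[... 3290 characters left out ...]
 125 130 112 80 67 60 65 66 80 75 68 77 116 134 136 136 137 137
230 137 137 137 137 138 137 136 128 126 128 111 112 109 90 86 66 70 65 77 116 133 136 136 137 135 134
231 136 137 137 136 135 136 136 133 126 123 119 124 120 89 81 71 71 77 109 130 135 135 136 136 135 136
232 138 138 139 138 137 138 137 137 135 129 126 125 124 116 112 113 113 121 130 135 136 136 136 136 135 136
233 139 140 139 139 140 139 139 138 138 135 130 127 126 128 132 134 133 135 135 135 136 136 135 136 137 137
234 139 139 139 139 139 139 138 139 139 136 135 134 133 134 136 136 137 137 136 135 135 135 137 135 136 135
235 140 140 139 138 138 139 138 138 138 139 138 138 138 137 137 137 137 136 137 136 135 138 136 136 137 137
```

```bash
python3 -m crank '[[[-0.05,0.08,0.8,0,0,0,85],[0,0,0.8,0,0,0,85],[0,0,0.8,0,0,0,85],[0,0,0.8,0,0,0,85],[0,0,0.5,0,0,0,85],[0,0,0.35,0,0,0,85],[0,0,0,0,0,0,85],[0,0,0,0,0,0,30]]]' >/dev/null
python3 -m crank '[[[0,0,0,0,0,0,30],[0,0,0,0,0,0,30],[0,0,0,0,0,0,30],[0,0,0,0,0,0,30],[0,0,0,0,0,0,30],[0,0,0,0,0,0,30],[0,0,0,0,0,0,30],[0,0,0,0,0,0,30]]]' 40
python3 go.py 633.2 98.1 150 96.6
```

```text
time_s: 14.1
eef_pos: [447.3, 310.8, 38.8]
ee_rot: [0.0, 0.665, 0.747, 0.001]
force: [1.0, -0.6, 6.2]
grip_width: 0.437
grip_force: 39.6
t 14.1 pos [447.3 310.8  38.8] heading 96.6 F [ 1.  -0.6  6.2] T [-0.05 -0.02  0.07] grip 0.437 39.6 tilt [0.08 0.03]
shift units [-9.31  6.41 -4.44]
turn units [ 0.01 -0.    0.  ]
```

```bash
python3 -m crank '[[[0,0,-0.8,0,0,0,30],[0,0,-1,0,0,0,30],[0,0,-1,0,0,0,30],[-0.9,0.6,-0.4,0,0,0,30],[-1,0.7,0,0,0,0,30],[-1,0.7,0,0,0,0,30],[-1,0.7,0,0,0,0,30],[-1,0.7,0,0,0,0,30]]]' >/dev/null
python3 -m crank '[[[-1,0.7,0,0,0,0,30],[-1,0.7,0,0,0,0,30],[-1,0.7,0,0,0,0,30],[-1,0.7,0.3,0,0,0,30],[-0.38,0.2,0.6,0,0,0,30],[0,0,0.4,0,0,0,30],[0,0,0,0,0,0,30],[0,0,0,0,0,0,30]]]' >/dev/null
python3 go.py 633.2 98.8 86
python3 - <<'E'
from h import *
a=capture("scene");cv2.imwrite("pics/scene7.png",a)
o=sense()["eef_pos"]-[0,0,38.8]
g=cv2.cvtColor(a,cv2.COLOR_BGR2GRAY)
for z,r in((0,13.5),(1.5,15),(24,23),(32,23)):
    t=np.linspace(0,6.28,90);P=np.array([proj("scene",o+[r*np.cos(i),r*np.sin(i),z]) for i in t]);print(z,P.min(0).round(1),P.max(0).round(1))
u0=int(proj("scene",o)[0])-17;v0=int(proj("scene",o)[1])
print("cols from",u0)
for y in range(v0-11,v0+14): print(y,*g[y,u0:u0+35])
E
```

```text
t 15.7 pos [631.7  99.8  85.4] heading 96.7 F [ 0.   0.3 -2. ] T [-0.    0.03 -0.  ] grip 0.435 40.3 tilt [-0.05  0.01]
shift units [-0.05  0.05 -0.02]
0 [327.  240.5] [337.2 249. ]
1.5 [326.4 239.7] [337.8 249.2]
24 [323.6 232.3] [341.3 247. ]
32 [323.7 230.6] [341.4 245.2]
cols from 315
233 130 130 131 131 130 124 101 64 48 53 64 70 75 73 61 60 59 57 49 46 48 56 65 66 69 91 113 105 98 94 86 83 82 82 81
234 130 131 131 131 129 125 104 68 48 48 52 55 58 57 52 51 52 50 47 46 48 56 63 64 70 96 126 133 130 122 105 94 86 83 82
235 126 131 131 130 130 125 107 76 52 46 49 50 51 50 47 46 47 46 45 46 49 56 62 64 68 88 121 139 139 137 133 125 105 94 85
236 117 128 131 130 130 125 111 86 58 47 45 47 48 48 46 45 45 45 45 48 53 59 63 64 67 82 105 121 124 131 141 140 128 115 92
237 110 126 130 130 130 124 113 97 66 47 46 45 47 46 46 46 45 45 46 51 58 62 64 64 67 80 99 111 114 118 124 125 121 112 97
238 107 123 130 130 128 121 113 104 79 58 51 47 46 45 45 45 45 46 48 54 60 63 64 64 68 80 96 109 112 113 113 114 114 111 108
239 103 116 128 130 128 122 114 109 98 77 66 56 49 46 45 46 45 46 49 56 62 6
[... 1794 characters left out ...]
59 147 135 131 131 130 131 131 130 130 126 119 113 112 113 112 112 111 112 113 113 114 119 124 126 128 129 127 128 130 131 132
254 202 204 204 196 182 155 136 131 130 131 131 130 129 125 117 113 113 113 113 112 112 113 114 115 119 125 129 131 131 131 131 131 131 132 138
255 163 180 193 197 199 184 155 135 131 131 130 130 126 119 114 113 113 113 113 113 113 116 121 121 126 130 131 131 131 131 131 131 132 139 160
256 114 128 143 155 175 184 168 140 131 130 131 128 121 115 113 113 112 113 112 113 113 117 124 128 130 131 131 131 131 131 131 132 138 161 190
257 91 94 100 107 122 133 131 122 122 125 127 128 123 115 113 112 112 112 113 113 113 115 119 126 130 131 131 131 131 131 131 134 153 189 206
```

```bash
python3 -m crank '[[[0,0.06,0.2,0,0,0,30],[0,0,0.2,0,0,0,30],[0,0,0.2,0,0,0,30],[0,0,0.1,0,0,0,30],[0,0,0.1,0,0,0,30],[0,0,0.1,0,0,0,30],[0,0,0.1,0,0,0,30],[0,0,0,0,0,0,30]]]' 
python3 go.py
```

```text
time_s: 16.55
eef_pos: [635.1, 99.2, 65.5]
ee_rot: [0.002, 0.665, 0.747, 0.002]
force: [-11.6, 0.9, 31.7]
grip_width: 0.435
grip_force: 39.5
t 16.6 pos [635.1  99.2  65.5] heading 96.6 F [-11.6   0.9  31.7] T [ 0.05  2.14 -0.02] grip 0.435 39.5 tilt [0.25 0.  ]
```

```bash
python3 -m crank '[[[0,0,-0.2,0,0,0,30],[0,0,-0.2,0,0,0,30],[0,0,0,0,0,0,30],[0,0,0,0,0,0,30],[0,0,0,0,0,0,30],[0,0,0,0,0,0,30],[0,0,0,0,0,0,30],[0,0,0,0,0,0,30]]]' 
python3 go.py 633.2 99.8 60 96.6
python3 - <<'E'
from h import *
a=capture("scene");cv2.imwrite("pics/scene8.png",a)
print(sense()["eef_pos"])
o=sense()["eef_pos"]-[0,0,38.8]
g=cv2.cvtColor(a,cv2.COLOR_BGR2GRAY)
for z,r in((0,13.5),(1.5,15),(24,23),(32,23)):
    t=np.linspace(0,6.28,90);P=np.array([proj("scene",o+[r*np.cos(i),r*np.sin(i),z]) for i in t]);print(z,P.min(0).round(1),P.max(0).round(1))
u0=int(proj("scene",o)[0])-13;v0=int(proj("scene",o)[1])
print("cols from",u0)
for y in range(v0-4,v0+10): print(y,*g[y,u0:u0+27])
E
```

```text
time_s: 17.35
eef_pos: [633.9, 98.7, 70.4]
ee_rot: [-0.0, 0.665, 0.747, -0.0]
force: [-1.1, 0.6, -1.2]
grip_width: 0.436
grip_force: 40.2
t 17.4 pos [633.9  98.7  70.4] heading 96.6 F [-1.1  0.6 -1.2] T [-0.01  0.03  0.01] grip 0.436 40.2 tilt [-0.01  0.  ]
shift units [ 0.05 -0.02  0.42]
turn units [-0. -0.  0.]
[633.94468117  98.69638039  70.45189397]
0 [326.2 244.1] [336.3 252.6]
1.5 [325.6 243.4] [336.8 252.8]
24 [322.8 236.1] [340.3 250.7]
32 [322.9 234.4] [340.5 249. ]
cols from 318
244 131 130 130 128 119 100 83 73 57 47 45 45 45 46 52 60 64 64 65 68 75 84 96 109 112 112 112
245 132 131 131 130 127 116 95 77 59 48 46 46 46 48 55 63 64 66 69 75 79 86 99 110 112 113 112
246 130 131 131 131 129 123 102 77 61 52 50 48 47 48 58 66 70 73 74 77 82 92 106 112 112 112 112
247 130 130 130 131 130 127 114 89 70 63 61 55 54 54 62 70 76 77 75 75 86 103 111 112 112 113 112
248 131 130 130 131 130 127 118 101 79 67 65 65 64 63 69 72 73 71 71 77 91 108 112 113 113 112 112
249 130 130 130 130 130 129 124 110 88 71 66 66 66 66 68 68 67 66 70 79 95 109 112 113 113 113 112
250 130 131 131 130 130 130 128 121 105 85 71 66 65 65 65 66 68 73 81 88 101 110 112 112 113 112 112
251 130 130 131 131 130 130 130 128 120 105 88 78 73 71 71 74 80 90 100 102 108 112 113 112 113 113 112
252 131 131 130 131 130 130 131 130 126 116 106 100 95 89 90 96 101 106 110 110 111 113 113 113 113 113 114
253 132 131 130 130 130 130 131 130 129 124 116 110 107 107 107 108 110 110 111 112 113 114 116 116 116 117 119
254 145 135 132 131 131 130 130 130 130 128 123 114 111 112 112 112 112 112 112 113 114 118 124 126 126 126 128
255 169 151 148 145 134 130 131 131 130 128 123 116 113 113 112 112 112 114 115 117 119 125 130 130 131 130 131
256 146 158 170 164 139 130 130 129 125 120 117 113 112 112 113 112 114 118 124 126 127 130 131 131 131 131 131
257 107 119 130 130 123 122 125 125 118 114 113 113 112 112 113 113 116 123 129 130 130 131 131 131 131 131 131
```

```bash
python3 -m crank '[[[0,-0.07,0,0,0,0,30],[0,0,0.1,0,0,0,30],[0,0,0.1,0,0,0,30],[0,0,0.05,0,0,0,30],[0,0,0.05,0,0,0,30],[0,0,0,0,0,0,30],[0,0,0,0,0,0,30],[0,0,0,0,0,0,30]]]' 
python3 go.py
```

```text
time_s: 18.2
eef_pos: [632.2, 98.6, 62.9]
ee_rot: [-0.0, 0.665, 0.747, 0.0]
force: [0.9, 1.9, -3.5]
grip_width: 0.429
grip_force: 40.3
t 18.2 pos [632.2  98.6  62.9] heading 96.6 F [ 0.9  1.9 -3.5] T [ 0.39 -0.14  0.01] grip 0.429 40.3 tilt [-0.01  0.01]
```

```bash
python3 -m crank '[[[0.02,0,0.1,0,0,0,30],[0,0,0.1,0,0,0,30],[0,0,0.1,0,0,0,30],[0,0,0.1,0,0,0,30],[0,0,0.1,0,0,0,30],[0,0,0.1,0,0,0,30],[0,0,0.05,0,0,0,30],[0,0,0,0,0,0,30]]]' 
python3 go.py
```

```text
time_s: 19.0
eef_pos: [632.1, 99.0, 46.6]
ee_rot: [-0.0, 0.665, 0.747, -0.0]
force: [-0.1, 0.8, -3.3]
grip_width: 0.432
grip_force: 40.3
t 19.0 pos [632.1  99.   46.6] heading 96.6 F [-0.1  0.8 -3.3] T [-0.04 -0.04 -0.08] grip 0.432 40.3 tilt [-0.02 -0.  ]
```

```bash
python3 -m crank '[[[0,0,0.03,0,0,0,30],[0,0,0.03,0,0,0,30],[0,0,0.03,0,0,0,30],[0,0,0.02,0,0,0,30],[0,0,0,0,0,0,30],[0,0,0,0,0,0,30],[0,0,0,0,0,0,30],[0,0,0,0,0,0,30]]]' 
python3 go.py
```

```text
time_s: 19.8
eef_pos: [632.2, 99.0, 44.2]
ee_rot: [0.0, 0.665, 0.747, 0.0]
force: [-0.6, -0.4, 2.3]
grip_width: 0.438
grip_force: 40.7
t 19.8 pos [632.2  99.   44.2] heading 96.6 F [-0.6 -0.4  2.3] T [-0.08  0.38 -0.04] grip 0.438 40.7 tilt [ 0.01 -0.  ]
```

```bash
python3 -m crank '[[[0,0,0.02,0,0,0,30],[0,0,0.02,0,0,0,30],[0,0,0,0,0,0,30],[0,0,0,0,0,0,30],[0,0,0,0,0,0,30],[0,0,0,0,0,0,30],[0,0,0,0,0,0,30],[0,0,0,0,0,0,30]]]' 
python3 go.py
```

```text
time_s: 20.6
eef_pos: [632.3, 99.0, 44.2]
ee_rot: [0.0, 0.665, 0.747, 0.0]
force: [-4.1, -0.3, 9.8]
grip_width: 0.432
grip_force: 41.5
t 20.6 pos [632.3  99.   44.2] heading 96.6 F [-4.1 -0.3  9.8] T [-0.08  1.02 -0.01] grip 0.432 41.5 tilt [ 0.02 -0.01]
```

```bash
python3 -m crank '[[[0,0,0,0,0,0,60],[0,0,0,0,0,0,70],[0,0,0,0,0,0,70],[0,0,0,0,0,0,70],[0,0,-0.5,0,0,0,70],[0,0,-1,0,0,0,70],[0,0,-1,0,0,0,85],[0,0,-1,0,0,0,85]]]' >/dev/null
python3 -m crank '[[[-0.5,-1,-1,0,0,0,85],[-0.6,-1,0,0,0,0,85],[-0.6,-1,0,0,0,0,85],[-0.6,-1,0,0,0,0,85],[-0.6,-1,0,0,0,0,85],[-0.6,-1,0,0,0,0,85],[-0.6,-1,0,0,0,0,85],[-0.6,-0.4,0,0,0,0,85]]]' >/dev/null
python3 go.py 437 -21 130 8.3
python3 - <<'E'
from meas import *
T=[plane("top",full(p,"top"),20) for p in((386,209),(404,347))]
g=cv2.cvtColor(cv2.imread("pics/top0.png"),cv2.COLOR_BGR2GRAY)
T=np.array(T);print(T.round(1),T.mean(0),np.linalg.norm(T[0]-T[1]))
cv2.imwrite("pics/scene9.png",capture("scene"))
n="scene";S=cv2.cvtColor(cv2.imread("pics/scene0.png"),cv2.COLOR_BGR2GRAY)
print("top cols 314")
for y in range(202,252,4): print(y,*g[y,314:338])
print("scene cols 306")
for y in range(168,210,3): print(y,*S[y,306:338])
E
```

```text
t 22.2 pos [460.5 -39.5 156.5] heading 96.6 F [ 0.6 -0.7 -0.4] T [-0.02  0.01  0.03] grip 0.995 0.0 tilt [ 0.03 -0.02]
shift units [ 0.84 -0.85  1.06]
turn units [ 1.000e-02 -0.000e+00  1.104e+01]
[[504.4 -14.3  20. ]
 [373.1 -30.4  20. ]] [438.73718301 -22.34424036  20.        ] 132.23219270415436
top cols 314
202 143 143 143 142 142 141 141 142 142 143 142 142 143 143 142 141 143 142 143 144 144 143 144 144
206 139 141 140 138 137 138 138 140 148 154 143 133 127 118 108 110 136 141 141 141 142 142 143 143
210 143 143 139 100 82 83 86 88 83 92 109 107 102 103 90 80 133 140 143 143 143 143 143 143
214 141 142 139 121 76 90 109 119 132 150 162 147 132 123 111 94 89 133 139 142 141 142 142 143
218 141 141 140 137 100 96 112 123 132 143 157 158 140 131 120 105 93 129 141 141 139 140 141 141
222 140 138 138 137 125 97 102 116 126 137 149 165 152 135 126 113 99 87 129 136 138 139 138 139
226 139 140 138 138 136 107 94 110 121 130 141 155 163 143 130 122 108 95 108 132 138 138 138 139
230 136 136 137 137 136 133 100 100 116 125 135 147 163 153 137 128 117 100 92 129 135 135 137 136
234 138
[... 1590 characters left out ...]
 154 152 150 144 137 128 115 100 91 109 137 150 152 153 153 154 155 154 154
195 156 156 156 156 153 141 116 105 110 112 117 124 122 117 110 110 115 118 111 96 89 110 140 152 155 155 155 155 154 153 153 153
198 157 157 156 150 133 117 117 121 126 133 142 144 143 137 125 110 97 87 84 98 128 147 154 155 154 154 155 154 155 155 155 156
201 157 157 153 134 94 67 57 53 53 53 55 59 69 85 102 111 100 83 96 131 151 156 156 156 156 156 156 156 155 156 155 156
204 157 157 156 143 108 77 63 55 52 51 51 51 52 55 64 74 87 111 140 154 157 158 157 157 157 156 157 156 156 157 155 156
207 158 158 158 156 152 148 149 143 136 121 102 96 95 92 85 92 114 142 156 158 158 158 158 158 157 158 157 157 157 156 156 155
```

```bash
python3 - <<'E'
from h import *
a,b=plane("top",(323.9,214),20),plane("top",(327.1,238),20);d=a-b
print(np.degrees(np.arctan2(d[1],d[0])),plane("top",(325.6,227.3),20))
# scene: midline cols at rows 180,192 (silhouette), near end rim bottom
a,b=plane("scene",(325.5,180),22),plane("scene",(320.4,192),22);d=b-a
print(np.degrees(np.arctan2(d[1],d[0])),a,b)
E
python3 -m crank '[[[0,0,0,0,0,1,85],[0,0,0,0,0,1,85],[0,0,0,0,0,1,85],[0,0,0,0,0,1,85],[0,0,0,0,0,1,85],[0,0,0,0,0,1,85],[0,0,0,0,0,1,85],[0,0,0,0,0,1,85]]]' >/dev/null; python3 go.py
```

```text
7.185756455837023 [435.48882972 -21.65126523  20.        ]
7.667057947584877 [404.25423641 -23.91862969  22.        ] [456.64693146 -16.86553071  22.        ]
t 23.1 pos [462.3 -38.8 156.3] heading 32.3 F [ 0.1  0.2 -0.3] T [-0.05  0.02 -0.03] grip 0.993 0.0 tilt [ 0.06 -0.02]
```

```bash
python3 -m crank '[[[0,0,0,0,0,1,85],[0,0,0,0,0,1,85],[0,0,0,0,0,1,85],[0,0,0,0,0,0.11,85],[-0.5,-0.5,0.7,0,0,0,85],[-0.43,-0.36,0.7,0,0,0,85],[0,0,0.8,0,0,0,85],[0,0,0,0,0,0,85]]]' >/dev/null; python3 go.py 436.5 -20.5 5 7.4
```

```text
t 23.9 pos [435.1 -20.3  99.4] heading 7.9 F [-0.5 -0.1  0. ] T [-0.02 -0.03  0.06] grip 0.997 0.0 tilt [-0.17  0.06]
shift units [0.07 0.02 3.78]
turn units [-0.01  0.02  0.06]
```

```bash
python3 -m crank '[[[0.06,0,0.8,0,0,0.05,85],[0,0,0.8,0,0,0,85],[0,0,0.8,0,0,0,85],[0,0,0.6,0,0,0,85],[0,0,0.5,0,0,0,85],[0,0,0.25,0,0,0,85],[0,0,0,0,0,0,85],[0,0,0,0,0,0,60]]]' 
python3 -m crank '[[[0,0,0,0,0,0,30],[0,0,0,0,0,0,30],[0,0,0,0,0,0,30],[0,0,0,0,0,0,30],[0,0,0,0,0,0,30],[0,0,0,0,0,0,30],[0,0,0,0,0,0,30],[0,0,0,0,0,0,30]]]' 50
python3 go.py
```

```text
time_s: 24.65
eef_pos: [438.1, -20.8, 7.6]
ee_rot: [0.0, 0.998, 0.064, 0.001]
force: [-0.3, -0.2, 0.6]
grip_width: 0.85
grip_force: 0.0
time_s: 25.45
eef_pos: [437.8, -20.8, 7.6]
ee_rot: [0.0, 0.998, 0.064, 0.0]
force: [-2.1, -0.9, 7.9]
grip_width: 0.45
grip_force: 49.3
t 25.4 pos [437.8 -20.8   7.6] heading 7.4 F [-2.1 -0.9  7.9] T [-0.01  0.37  0.1 ] grip 0.45 49.3 tilt [ 0.05 -0.02]
```

```bash
python3 -m crank '[[[0,0,-0.8,0,0,0,30],[0,0,-1,0,0,0,30],[0,0,-1,0,0,0,30],[0,0,-1,0,0,0,30],[0,0,-0.7,0,0,0,30],[0,0,0,0,0,0,30],[0,0,0,0,0,0,30],[0,0,0,0,0,0,30]]]'
python3 go.py 491.2 -295.5 115 11.2
python3 - <<'E'
from meas import *
print(plane("top",full((690.75,238.25),"top"),49))
q=[(634,181),(717,167),(722,190),(640,208),(659,287),(742,270),(747,292),(665,311)]
Q,b=sub(q,"top",2);print(b);W=np.array([plane("top",p,49) for p in Q]);print(W.round(1),W.mean(0))
for n,pts in(("top",[(596,110),(706,88),(763,340),(655,361)]),("scene",[(128,212),(20,190),(116,18),(213,36)])):
    Q,b=sub(pts,n);W=np.array([plane(n,p,12) for p in Q]);print(n,W.round(1).tolist(),W.mean(0))
g=cv2.imread("pics/scene0.png")[140:215,200:272]
t=cv2.imread("pics/top0.png")[165:255,380:440]
cv2.imwrite("pics/c2.png",np.hstack([cv2.resize(g,(432,450),interpolation=2),cv2.resize(t,(300,450),interpolation=2)]))
E
```

```text
time_s: 26.25
eef_pos: [436.8, -20.4, 118.1]
ee_rot: [-0.0, 0.998, 0.064, -0.001]
force: [0.6, 1.1, -3.3]
grip_width: 0.449
grip_force: 52.0
t 26.2 pos [436.8 -20.4 118.1] heading 7.3 F [ 0.6  1.1 -3.3] T [0.01 0.01 0.03] grip 0.449 52.0 tilt [-0.12  0.04]
shift units [ 0.75 11.19  0.11]
turn units [-0.01  0.01 -0.48]
[ 471.70413994 -298.74181113   49.        ]
[False False  True False False False False False]
[[ 524.6 -247.2   49. ]
 [ 539.1 -325.7   49. ]
 [ 517.2 -329.7   49. ]
 [ 501.4 -252.5   49. ]
 [ 427.4 -267.    49. ]
 [ 440.4 -348.7   49. ]
 [ 423.6 -351.6   49. ]
 [ 404.2 -273.8   49. ]] [ 472.2381201  -299.52614709   49.        ]
top [[603.1, -216.0, 12.0], [622.7, -326.0, 12.0], [378.9, -373.3, 12.0], [357.9, -265.3, 12.0]] [ 490.63279624 -295.14550014   12.        ]
scene [[608.0, -210.6, 12.0], [629.0, -319.5, 12.0], [383.0, -371.2, 12.0], [360.2, -263.5, 12.0]] [ 495.04371051 -291.21378556   12.        ]
```

View pics/c2.png

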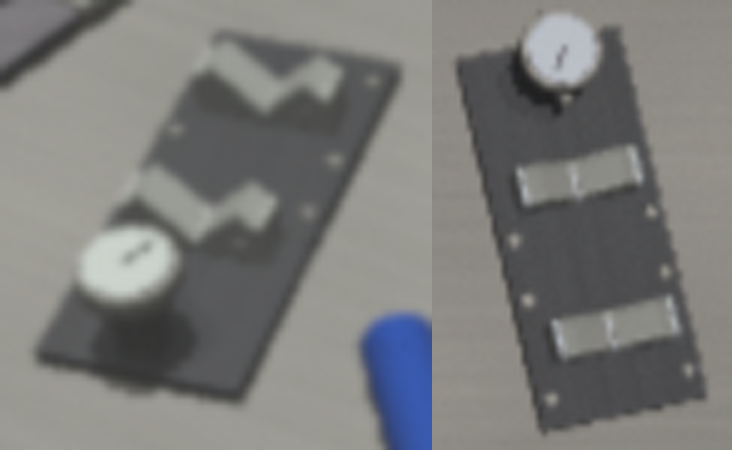

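The crop shows the saddle pair sits about 20 mm nearer the robot than the plate's centre: V centres at crop (577,180) and (611,328). This puts v_axis at about (473,-298), and the dial is at the far end. Carrying the piston there now, high.

```bash
python3 -m crank '[[[0,0.6,0,0,0,0,30],[0,1,0,0,0,0,30],[0,1,0,0,0,0,30],[0,1,0,0,0,0,30],[0,1,0,0,0,0,30],[0,1,0,0,0,0,30],[0,1,0,0,0,0,30],[0,1,0,0,0,0,30]]]' >/dev/null
python3 -m crank '[[[0,1,0,0,0,0,30],[0,1,0,0,0,0,30],[0,1,0,0,0,0,30],[0,0.6,0,0,0,-0.24,30],[0,0,0,0,0,-0.24,30],[0,0,0.4,0,0,0,30],[0,0,0.4,0,0,0,30],[0,0,0,0,0,0,30]]]' >/dev/null
python3 go.py 473 -298 95 11.2
python3 - <<'E'
from h import *
from scipy.spatial.transform import Rotation as Ro
a=capture("scene");cv2.imwrite("pics/scene10.png",a)
c=cv2.resize(a[125:215,190:280],None,fx=6,fy=6,interpolation=2)
s=sense();p=s["eef_pos"];q=s["ee_rot"];R=Ro.from_quat([q[1],q[2],q[3],q[0]]).as_matrix()
C=p+[0,0,12.4];e=R[:,0]
for k in(-65,65):
    print(k,((proj("scene",C+k*e)-[190,125]+.5)*6-.5).round(1), "full",proj("scene",C+k*e).round(1))
h=np.radians(11.2);X=np.array([np.cos(h),np.sin(h),0]);Y=np.array([-X[1],X[0],0])
for sx in(38,62):
  for sy in(-39,39): print("saddle",sx,sy,((proj("scene",np.array([473,-298,49])+sx*X+sy*Y)-[190,125]+.5)*6-.5).round(1))
cv2.imwrite("pics/s10.png",c)
E
```

```text
t 27.9 pos [ 472.3 -297.2   96.8] heading 11.2 F [ 0.1  0.2 -2.2] T [-0.   -0.01 -0.05] grip 0.446 52.0 tilt [-0.18  0.18]
shift units [0.02 0.04 0.07]
turn units [-0.03  0.02 -0.01]
-65 [321.6  47.8] full [243.2 132.5]
65 [223.9 214.5] full [226.9 160.3]
saddle 38 -39 [192.5 251.2]
saddle 38 39 [333.8 279. ]
saddle 62 -39 [173.7 283.1]
saddle 62 39 [316.6 311.6]
```

View pics/s10.png

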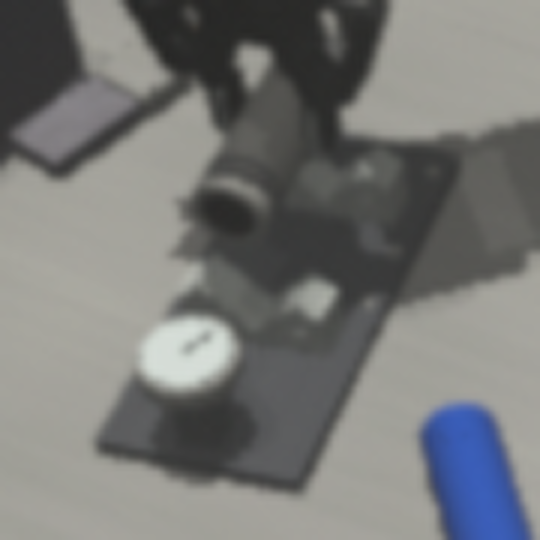

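The crop shows the piston's near end face at about (230,212), above the front saddle, with the right-hand flank at (310,297). Next I'll measure the saddle outlines numerically in the unshadowed first image.

Run:
```python
from h import *
h=np.radians(11.2);X=np.array([np.cos(h),np.sin(h),0]);Y=np.array([-X[1],X[0],0])
def verts(n,box,th):
    x,y,w,hh=box;g=cv2.cvtColor(cv2.imread(f"pics/{n}0.png"),cv2.COLOR_BGR2GRAY)[y:y+hh,x:x+w]
    G=cv2.resize(g,None,fx=8,fy=8,interpolation=cv2.INTER_CUBIC)
    cs,_=cv2.findContours((G>th).astype(np.uint8),cv2.RETR_EXTERNAL,cv2.CHAIN_APPROX_NONE)
    for c in cs:
        if 1200<cv2.contourArea(c)<30000 and not (c.min()<=1):
            p=cv2.approxPolyDP(c,9,True).reshape(-1,2)
            print(n,"area",cv2.contourArea(c),(((p+.5)/8-.5)+[x,y]).round(1).tolist())
verts("top",(390,180,50,75),105);verts("scene",(205,140,65,50),110)
for sx in(-62,-38,38,62):
    print(sx,[(sy,z,proj("scene",np.array([473,-298,z])+sx*X+sy*Y).round(1).tolist()) for sy,z in((-39,49),(-27.3,49),(0,21.7),(27.3,49),(39,49))])
    print("   top",[(sy,proj("top",np.array([473,-298,z])+sx*X+sy*Y).round(1).tolist()) for sy,z in((-39,49),(0,21.7),(39,49))])
```

```text
top area 11951.5 [[427.8, 224.2], [403.9, 228.3], [404.8, 234.9], [406.4, 236.1], [428.6, 231.6]]
top area 11712.0 [[420.7, 194.4], [418.8, 193.4], [396.9, 197.8], [397.6, 204.7], [409.1, 204.4], [421.2, 201.3]]
-62 [(-39, 49, [234.0, 145.6]), (-27.3, 49, [237.3, 146.3]), (0, 21.7, [246.2, 153.9]), (27.3, 49, [253.0, 149.2]), (39, 49, [256.4, 149.8])]
   top [(-39, [428.9, 231.0]), (0, [415.2, 234.0]), (39, [405.0, 235.9])]
-38 [(-39, 49, [231.1, 150.4]), (-27.3, 49, [234.5, 151.1]), (0, 21.7, [243.5, 158.7]), (27.3, 49, [250.4, 154.1]), (39, 49, [253.9, 154.7])]
   top [(-39, [427.2, 223.6]), (0, [413.5, 226.7]), (39, [403.3, 228.4])]
38 [(-39, 49, [221.7, 166.4]), (-27.3, 49, [225.2, 167.1]), (0, 21.7, [234.7, 174.9]), (27.3, 49, [241.7, 170.4]), (39, 49, [245.2, 171.1])]
   top [(-39, [421.7, 200.3]), (0, [408.2, 203.9]), (39, [398.0, 205.1])]
62 [(-39, 49, [218.5, 171.8]), (-27.3, 49, [222.1, 172.5]), (0, 21.7, [231.7, 180.2]), (27.3, 49, [238.7, 175.8]), (39, 49, [242.4, 176.5])]
   top [(-39, [420.0, 193.1]), (0, [406.6, 196.7]), (39, [396.3, 197.8])]
```

Run:
```python
import cv2
g=cv2.cvtColor(cv2.imread("pics/scene0.png"),cv2.COLOR_BGR2GRAY)
print("rear cols 240");[print(y,*g[y,240:262]) for y in range(145,164)]
print("front cols 228");[print(y,*g[y,228:251]) for y in range(165,186)]
G=cv2.cvtColor(cv2.imread("pics/scene10.png"),cv2.COLOR_BGR2GRAY)
print("held piston end, cols 218");[print(y,*G[y,218:240]) for y in range(148,170)]
```

```text
rear cols 240
145 129 132 140 143 143 144 147 149 150 151 151 152 152 152 153 154 154 154 155 154 154 154
146 104 104 112 116 118 124 132 139 141 142 144 146 147 150 151 152 153 153 154 154 155 154
147 101 92 93 94 96 100 103 108 111 115 119 127 131 139 142 143 145 147 149 152 153 154
148 122 102 91 89 89 89 89 89 91 93 95 103 109 117 118 118 123 128 131 140 143 146
149 143 127 106 93 90 88 86 87 87 88 91 102 117 125 115 102 99 102 103 111 115 119
150 153 145 130 111 96 89 87 87 90 96 106 121 139 145 138 117 103 93 90 92 93 96
151 154 153 148 137 115 97 88 90 100 117 131 141 149 153 152 145 130 100 89 89 89 89
152 155 155 154 150 140 120 104 106 120 135 143 148 152 154 156 154 136 100 87 88 91 99
153 152 155 155 154 152 145 134 134 137 139 140 145 151 155 157 149 119 92 87 88 95 112
154 144 152 154 155 156 157 152 144 135 124 116 126 143 156 160 140 101 85 86 87 90 98
155 123 144 152 155 157 156 147 133 115 97 90 100 123 146 151 120 86 80 86 87 88 88
156 99 123 142 151 154 146 126 106 90 80 78 82 95 115 121 95 77 79 85 87 87 87
157 82 96 116 135 141 121 98 84 78 78 78 80 80 86 89 79 
[... 3148 characters left out ...]
5 53 68 78 77 64 58 59 61 61
161 160 150 122 104 85 69 56 46 43 43 43 42 44 47 59 69 69 62 58 57 58 58
162 161 157 145 128 100 81 67 54 48 45 43 44 44 47 57 65 64 59 58 58 57 57
163 162 158 144 118 99 89 79 67 57 51 48 46 47 52 60 65 63 59 58 57 57 58
164 161 152 124 102 97 94 86 73 64 61 58 57 58 62 64 64 61 58 58 58 57 57
165 158 142 112 98 96 93 83 69 64 64 64 63 64 64 64 64 61 59 58 57 58 58
166 146 122 103 97 95 90 77 70 67 65 64 64 64 64 64 63 62 61 59 58 58 58
167 135 119 110 102 99 90 79 79 78 70 64 64 64 63 63 63 63 62 61 61 59 58
168 153 149 141 126 125 115 96 94 92 81 71 66 64 64 63 63 62 63 62 61 59 58
169 161 161 160 159 161 143 111 101 100 95 87 77 69 65 64 63 62 62 62 59 58 58
```

Both views agree on v_axis at about (473,-297.8). The held piston's near end appears at (226.9,160.3), exactly where the forward kinematics predicts it. Descending.

```bash
python3 -m crank '[[[0.02,0.03,0.4,-0.03,0.02,0,30],[0,0,0.5,0,0,0,30],[0,0,0.5,0,0,0,30],[0,0,0.4,0,0,0,30],[0,0,0.2,0,0,0,30],[0,0,0.15,0,0,0,30],[0,0,0,0,0,0,30],[0,0,0,0,0,0,30]]]' 
python3 go.py 473 -297.8 38 11.2
```

```text
time_s: 28.7
eef_pos: [474.2, -299.3, 45.9]
ee_rot: [0.002, 0.995, 0.097, 0.002]
force: [0.2, 0.0, -2.2]
grip_width: 0.452
grip_force: 52.0
t 28.7 pos [ 474.2 -299.3   45.9] heading 11.2 F [ 0.2  0.  -2.2] T [-0.05 -0.02 -0.07] grip 0.452 52.0 tilt [ 0.23 -0.23]
shift units [-0.04 -0.07  0.31]
turn units [ 0.03 -0.02 -0.  ]
```

```bash
python3 -m crank '[[[-0.03,-0.05,0.1,0.02,-0.01,0,30],[0,0,0.05,0,0,0,30],[0,0,0,0,0,0,30],[0,0,0,0,0,0,30],[0,0,0,0,0,0,30],[0,0,0,0,0,0,30],[0,0,0,0,0,0,30],[0,0,0,0,0,0,30]]]' 
python3 go.py 473 -297.8 38 11.2
```

```text
time_s: 29.5
eef_pos: [473.1, -298.1, 41.8]
ee_rot: [0.001, 0.995, 0.097, 0.001]
force: [-0.9, 0.1, -2.8]
grip_width: 0.452
grip_force: 52.0
t 29.5 pos [ 473.1 -298.1   41.8] heading 11.2 F [-0.9  0.1 -2.8] T [-0.04  0.01  0.03] grip 0.452 52.0 tilt [ 0.09 -0.06]
shift units [-0.   -0.01  0.15]
turn units [ 0.01 -0.01 -0.  ]
```

Nearly seated and no contact yet (free-hanging Fz is about -2.8). Feeling downward.

```bash
python3 -m crank '[[[0,0,0.04,0.01,-0.01,0,30],[0,0,0.04,0,0,0,30],[0,0,0.04,0,0,0,30],[0,0,0,0,0,0,30],[0,0,0,0,0,0,30],[0,0,0,0,0,0,30],[0,0,0,0,0,0,30],[0,0,0,0,0,0,30]]]' 
python3 go.py 473 -297.8 38 11.2
```

```text
time_s: 30.3
eef_pos: [473.1, -298.1, 38.8]
ee_rot: [0.0, 0.995, 0.097, 0.0]
force: [-0.4, -0.2, -2.8]
grip_width: 0.448
grip_force: 52.1
t 30.3 pos [ 473.1 -298.1   38.8] heading 11.2 F [-0.4 -0.2 -2.8] T [-0.03 -0.    0.02] grip 0.448 52.1 tilt [ 0. -0.]
shift units [-0.   -0.01  0.03]
turn units [ 0. -0. -0.]
```

```bash
python3 -m crank '[[[0,0,0.02,0,0,0,30],[0,0,0.02,0,0,0,30],[0,0,0.02,0,0,0,30],[0,0,0,0,0,0,30],[0,0,0,0,0,0,30],[0,0,0,0,0,0,30],[0,0,0,0,0,0,30],[0,0,0,0,0,0,30]]]' 
python3 go.py 473 -297.8 38 11.2
```

```text
time_s: 31.1
eef_pos: [473.4, -298.7, 37.9]
ee_rot: [0.001, 0.995, 0.097, 0.001]
force: [-0.2, -3.7, 6.0]
grip_width: 0.45
grip_force: 52.8
t 31.1 pos [ 473.4 -298.7   37.9] heading 11.2 F [-0.2 -3.7  6. ] T [-0.36  0.08  0.02] grip 0.45 52.8 tilt [ 0.07 -0.08]
shift units [-0.01 -0.04 -0.01]
turn units [ 0.01 -0.01 -0.  ]
```

```bash
python3 -m crank '[[[0,0.03,0.01,0,0,0,30],[0,0,0.01,0,0,0,30],[0,0,0.01,0,0,0,30],[0,0,0,0,0,0,30],[0,0,0,0,0,0,30],[0,0,0,0,0,0,30],[0,0,0,0,0,0,30],[0,0,0,0,0,0,30]]]' 
python3 go.py 473 -297.8 38 11.2
```

```text
time_s: 31.9
eef_pos: [473.5, -299.0, 37.5]
ee_rot: [0.0, 0.995, 0.097, 0.0]
force: [-1.7, 0.9, 11.7]
grip_width: 0.45
grip_force: 53.4
t 31.9 pos [ 473.5 -299.    37.5] heading 11.2 F [-1.7  0.9 11.7] T [0.07 0.33 0.04] grip 0.45 53.4 tilt [ 0.05 -0.04]
shift units [-0.01 -0.05 -0.02]
turn units [ 0.01 -0.   -0.  ]
```

```bash
python3 -m crank '[[[-0.01,-0.008,0.01,0,0,0,30],[0,0,0.008,0,0,0,30],[0,0,0,0,0,0,30],[0,0,0,0,0,0,30],[0,0,0,0,0,0,30],[0,0,0,0,0,0,30],[0,0,0,0,0,0,30],[0,0,0,0,0,0,30]]]' >/dev/null
python3 go.py 473 -297.8 38 11.2
python3 - <<'E'
from h import *
a=capture("scene");cv2.imwrite("pics/scene11.png",a)
x=cv2.resize(a[115:215,190:285],None,fx=4.2,fy=4.2,interpolation=2);y=cv2.resize(a[185:285,285:375],None,fx=4.2,fy=4.2,interpolation=2)
cv2.imwrite("pics/s11.png",np.hstack([x,y]))
E
```

```text
t 32.7 pos [ 473.5 -299.    37.5] heading 11.2 F [-2.   1.3 14.4] T [0.23 0.31 0.05] grip 0.449 53.7 tilt [ 0.09 -0.08]
shift units [-0.01 -0.05 -0.02]
turn units [ 0.01 -0.01 -0.  ]
```

View pics/s11.png

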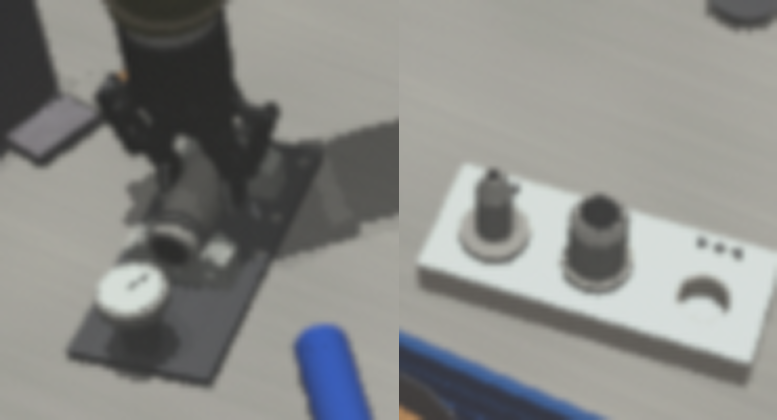

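The left crop shows the piston lying in both saddles under the gripper, with its end face at (165,245). The right crop shows the slim and wide nozzles home, flanges on the rack, and the three-stud socket empty. Next I'll trim the sideways force.

```bash
python3 -m crank '[[[-0.01,-0.015,0,0,0,0,30],[0,0,0,0,0,0,30],[0,0,0,0,0,0,30],[0,0,0,0,0,0,30],[0,0,0,0,0,0,30],[0,0,0,0,0,0,30],[0,0,0,0,0,0,30],[0,0,0,0,0,0,30]]]' >/dev/null
python3 go.py
python3 - <<'E'
from h import *
capture("scene");s=[]
for i in range(6):
    capture("scene");s.append(sense()["force"])
print(np.mean(s,0).round(2))
E
```

```text
t 33.5 pos [ 473.5 -299.    37.5] heading 11.2 F [-0.2 -0.5 13.3] T [-0.08  0.01  0.08] grip 0.449 53.5 tilt [ 0.14 -0.12]
[-0.1  -0.81 12.37]
```

```bash
python3 -m crank '[[[0,0.004,0.014,0,0,0,30],[0,0,0,0,0,0,30],[0,0,0,0,0,0,30],[0,0,0,0,0,0,30],[0,0,0,0,0,0,30],[0,0,0,0,0,0,30],[0,0,0,0,0,0,30],[0,0,0,0,0,0,30]]]' >/dev/null
python3 go.py
python3 - <<'E'
from h import *
s=[]
for i in range(20):
    capture("scene");s.append(sense()["force"])
print(np.array(s)[::4].round(1).tolist(),np.mean(s,0).round(2))
E
```

```text
t 34.7 pos [ 473.5 -299.    37.5] heading 11.2 F [-1.3  0.6 16. ] T [0.17 0.22 0.13] grip 0.451 54.0 tilt [ 0.14 -0.11]
[[-1.6, 0.4, 15.7], [-1.5, 1.4, 16.7], [-1.4, 0.5, 15.0], [-1.0, 0.9, 15.5], [-0.8, 1.0, 15.9]] [-1.18  0.79 15.67]
```

```bash
python3 -c "
from rig import *
print(finish_job())"
```

```text
the job is handed in; nothing more can be done
None
```

I handed the job in at about 36 s: the slim nozzle is home in the one-stud socket, the wide one in the two-stud socket, and the piston is held in the V cradle under about 15.7 N with about 1 N sideways; its centring along the V is good to roughly 2 mm.

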